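# Fit the bearing and hold a spread snap ring at the groove

## Robot

A 6-joint arm with a two-finger parallel gripper is mounted at the origin on a cart in front of the work surface, level with it; the furniture and walls round the work are solid. World frame = base frame: x ahead of the robot, y to its left, z up, the work surface at z = 0. Lengths are in m, angles in rad, forces in N, time in s.
With the tool pointing down it reaches from about 0.325 to 0.775 m from the base axis. Payload 5.5 kg.
Tool frame: the origin (TCP) lies between the finger pads; the fingertips stand 8 mm ahead of it and the grasp point (between the pads) lies 11 mm behind it (tcp_to_tips is the distance from the TCP to the fingertips, in m); z points along the fingers, y is the line along which they close (so a half turn about z gives the same grasp; the last joint's range is limited). The gripper opens to 88 mm and grips with 3 to 60 N. Pads are 20 mm wide; open, the fingers measure 115 mm over their backs; the gripper's body (75 mm by 178 mm) begins 61 mm behind the grasp point.
Start: joints at [1.217, 0.091, 1.231, -0, 1.82, -0.057], TCP at [0.175, 0.574, 0.231] pointing down, gripper open.
Joint ranges: [-2.87, 2.87], [-0.86, 2.18], [0.17, 2.46], [-1.51, 4.65], [0.06, 2.69], [-2.65, 2.65]. Speed limits (rad/s): [2.57, 2.57, 3.01, 3.14, 3.14, 3.14].

## Interface

Orientations are given as a unit quaternion [w, x, y, z].
In Python, from bench import * gives the robot as it stands. Calls block until the motion is done:
- move_to(position, orientation): joint-space move of the TCP to a pose.
- move_l(position, speed=0.15, orientation=None): straight line of the TCP; orientation=None keeps the orientation; speed is the mean speed in m/s.
- movej(angles): joint-space move.
- gripper_open() and close(): open the fingers fully, or close them until they stop; the grip force is fixed at half the most.
- hold(seconds).
- inverse_kinematics(position, orientation): joint angles nearest the present ones, or None.
- state(): the state.
- get_image(name): name is "scene" or "top" or "wrist"; returns a dict with "frame" (384x512x3 uint8, blue, green, red), "depth" (384x512 float32, m along the optical axis (not along the pixel's ray), 0 where there is no reading), "camera_matrix" (3x3 intrinsics, pixels), "k1" (the pictures are not rectified: a ray, as slopes to the right and down, at radius r is drawn at 1 + k1 r^2 times it, then the intrinsics apply), "view" (4x4, takes a point from world to camera coordinates). Camera axes: x right, y up, looking along -z (the intrinsics and any distortion apply to the point x, -y, -z); pixel columns grow to the right and rows downward; lengths in m; the calibration is good to about 2 mm. A picture is of the moment at which its call begins.
A pose or a line that the arm cannot do raises IKError and nothing moves.
- job_done(): hands the job in; it is judged then, once.
The state is a dict: "time": time; "joint_pos": joint angles; "dq": joint speeds; "joint_torque": joint torques, N m; "ee_pos": TCP position; "ee_rot": TCP orientation; "ft_force": force on the tool from outside, world axes, zero at the start; "moment": the same for the moment, N m; "finger_gap": finger opening in m; "finger_force": force on a finger pad.
Only numpy, scipy, OpenCV 4.12 (cv2) and the standard library are available. Lean on these libraries where they do the work, as an engineer would, in place of code of your own. Each camera call takes 0.05 s, during which the arm holds its last target. There are 200 camera calls.

## Task

Slide the loose ball bearing down over the axle stub of the hub until it sits flat on the shoulder, and let go of it. Then take the snap-ring pliers by their two black handles, squeeze them fully so that the snap ring on their tips spreads, and lower the spread ring over the stub, without forcing it, until it is level with the groove and centred on the stub. Finish there, still holding the pliers squeezed and carried by the gripper alone, clear of stub and bearing; leave the tape roll, the piston and the red pliers alone.

Things in the scene. Friction and masses are not known exactly. Their poses are not given: they have to be found in the camera images.
- hub: Grey round hub fixed to the bench, axis upright; origin at the centre of its underside. Foot 96 mm across (bolt heads up to z = 15 mm), narrowing to a neck 39 mm across that ends in a flat shoulder at z = 40 mm; above it a steel axle stub 24 mm across up to z = 84 mm, top 4 mm chamfered. A groove 7 mm wide, 19 mm across, runs round the stub at z = 59.5 to 66.5 mm.
- seat (a point): Centre of the hub's shoulder, 40 mm above the bench, where the bearing's underside comes to rest.
- groove (a point): On the stub's axis at the middle of the groove, 63 mm above the bench.
- stub_top (a point): Centre of the stub's top, 84 mm above the bench.
- hub_bearing: Loose steel ball bearing, a ring 46 mm outside, 27 mm bore, 16 mm high, about 0.12 kg, lying flat on the bench; origin at the centre of its underside, z up.
- ring_pliers: Loose snap-ring pliers lying flat on the bench, 192 mm long, 16 mm high, 0.23 kg; origin on the underside below the pivot, z up, x along the centre line from the handles to the snap ring. Both handles and ring halves move alike about the pivot, so the centre line stays in the middle. Only handles and ring reach down to z = 0; the jaws are 7 mm higher. Place may be swapped with the bearing's.
- ring_centre (a point): Centre of the steel wire snap ring (5 mm high) fixed to the jaw tips; on the pliers at x = 55 mm, 2.6 mm above their underside. At rest the ring is open 30 mm along x but only 20 mm along y and cannot pass the 24 mm stub; squeezing the handles to the stop spreads it to a clear opening 30 mm across. This point stays in the middle.
- handles (a point): Midway between the two black handles, at x = -60 mm, z = 8 mm on the pliers: squeeze here, across the centre line. Handles: x = -28 to -118 mm, each 12 mm wide, 16 mm high; at rest 55 mm over their outer faces here, 65 mm at the rear; squeezed to the stop parallel, 44 mm over the faces. Springs: about 3 N a handle to start, 6 N to reach the stop; grip with 20 to 40 N.
- lever_l (a joint): Angle of the left handle of the snap-ring pliers, rad: 0 at rest, 0.091 squeezed to the stop (ring fully spread). The right handle moves the same.
- roll: Bystander: roll of black tape, 62 mm across, 19 mm high; origin at the centre of its underside.
- old_piston: Bystander: piston, 62 mm across, 60 mm high; origin at the centre of its underside.
- combi_pliers: Bystander: ordinary red-handled combination pliers, 200 x 67 x 13 mm; origin at the centre of its underside.

How it is judged:
On the way, in this order (a step that is already met when the one before it is completed fails the run):
1. the bearing sits flat on the hub's shoulder, released (horizontal distance between hub_bearing and seat below 0.003 m and z of hub_bearing in the frame of hub between 0.038 and 0.042 m and angle between hub_bearing's own z axis and vertical below 0.07 rad and contact force between the fingers and hub_bearing below 0.1 N), for 0.2 s.
2. the pliers are held squeezed, ring spread, above the stub (value of joint lever_l above 0.07 rad and contact force between the fingers and ring_pliers above 2 N and height (world z) of ring_centre above 0.086 m), for 0.1 s.
At the end, for the whole second after the job is handed in: Bearing released on the shoulder (3 mm off axis, 2 mm height, 4 deg). Pliers still in the fingers, squeezed over 0.07 rad, level within 6 deg, ring centre within 4 mm of the stub axis and 3.5 mm of the groove mid height, under 4 N on the hub, none on the bearing (all of step 1 and value of joint lever_l above 0.07 rad and horizontal distance between ring_centre and groove below 0.004 m and z of ring_centre in the frame of hub between 0.0595 and 0.0665 m and angle between ring_pliers's own z axis and vertical below 0.1 rad and contact force between the fingers and ring_pliers above 2 N and contact force between ring_pliers and hub below 4 N and contact force between ring_pliers and hub_bearing below 0.5 N and linear speed of each of ring_pliers, hub_bearing below 0.02 m/s); the arm keeps its last pose, push and grip.
It fails at once if the pliers are forced against the hub (over 30 N) (contact force between ring_pliers and hub above 30 N).
It fails at once if the tape roll is moved more than 2 cm (distance of roll from where it was at the start of the episode above 0.02 m).
It fails at once if the piston is moved more than 2 cm (distance of old_piston from where it was at the start of the episode above 0.02 m).
It fails at once if the red-handled pliers is moved more than 2 cm (distance of combi_pliers from where it was at the start of the episode above 0.02 m).
It also fails if it takes over 51 s, if anything falls off the work surface, if the arm or the gripper's body presses on something with over 40 N, if the wrist force passes 120 N, or if a joint passes its speed limit or range.

## Working session

There is one attempt and no reset: what is moved stays moved. The work goes in short steps, each a Python script; the robot and the scene stay as the last script left them, time stands still between calls to the robot, and variables do not carry over. Pictures are saved under pics/ and viewed, at most 10 in all, crops included, and the job is handed in when it is done.

```bash
mkdir -p pics; ls; cat > h.py <<'E'
from bench import *
import numpy as np, cv2
def cloud(im):
    """world xyz per pixel"""
    K=im["camera_matrix"];k1=im["k1"];d=im["depth"];h,w=d.shape
    u,v=np.meshgrid(np.arange(w),np.arange(h))
    p=np.stack([u,v],-1).reshape(-1,1,2).astype(np.float64)
    n=cv2.undistortPoints(p,np.array(K,float),np.array([k1,0,0,0,0.])).reshape(h,w,2)
    c=np.stack([n[...,0]*d,-n[...,1]*d,-d,np.ones_like(d)],-1)
    W=c@np.linalg.inv(np.array(im["view"])).T
    W[d<=0]=np.nan
    return W[...,:3]
E
python3 - <<'E'
from h import *
a=[]
for n in("top","scene"):
    im=get_image(n);a.append(im["frame"]);np.savez(f"{n}.npz",**{k:np.array(v) for k,v in im.items()})
    print(n,im["k1"],np.round(im["camera_matrix"],1).tolist(),np.linalg.inv(np.array(im["view"]))[:3].round(3).tolist())
cv2.imwrite("pics/1.png",cv2.resize(a[0],(768,576)));cv2.imwrite("pics/2.png",a[1])
print(state())
E
```

```text
pics
top -0.16662062379327072 [[440.0, 0.0, 244.6], [0.0, 440.0, 183.9], [0.0, 0.0, 1.0]] [[0.389, 0.88, -0.272, 0.224], [-0.921, 0.371, -0.119, -0.195], [-0.004, 0.297, 0.955, 1.318]]
scene 0.04804365834670522 [[440.7, 0.0, 254.3], [0.0, 440.7, 197.7], [0.0, 0.0, 1.0]] [[-0.721, 0.545, -0.428, 0.128], [-0.693, -0.568, 0.443, 0.412], [-0.001, 0.616, 0.787, 0.901]]
{'time': 0.1, 'joint_pos': array([ 1.21729021e+00,  9.18123472e-02,  1.23174589e+00,  7.61447489e-07,
        1.81980726e+00, -5.67098511e-02]), 'dq': array([-0.00071509,  0.00015305, -0.00284039,  0.00058176,  0.00120212,
        0.00058541]), 'joint_torque': array([ 1.86227335e-03, -4.47854984e+01, -4.07572138e+01,  7.00297253e-02,
        2.84066016e-02, -1.26325867e-04]), 'ee_pos': array([0.17539588, 0.57353162, 0.22961377]), 'ee_rot': array([-1.80900747e-04,  1.47853912e-01,  9.89008814e-01, -8.67763145e-04]), 'ft_force': array([ 0.18206104,  0.45664943, -0.31475383]), 'moment': array([0.00295898, 0.02029348, 0.01720825]), 'finger_force': 0.0, 'finger_gap': 0.08809635000682775}
```

View pics/1.png

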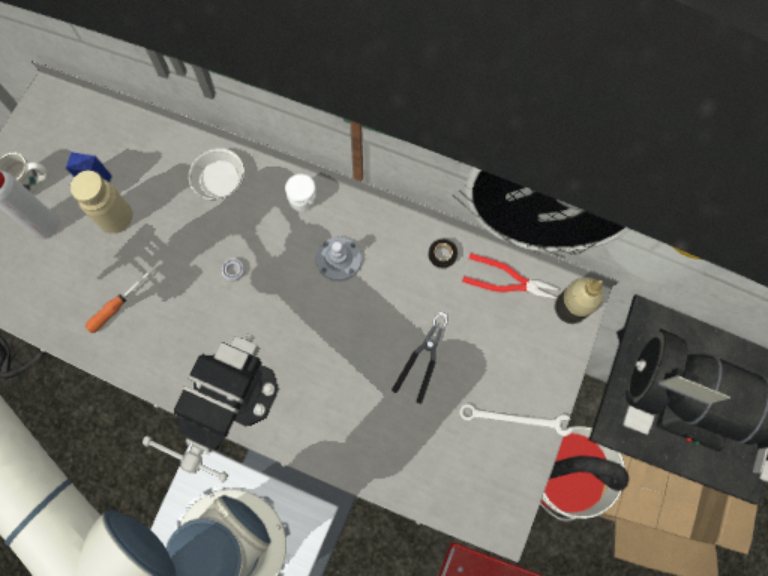

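View pics/2.png

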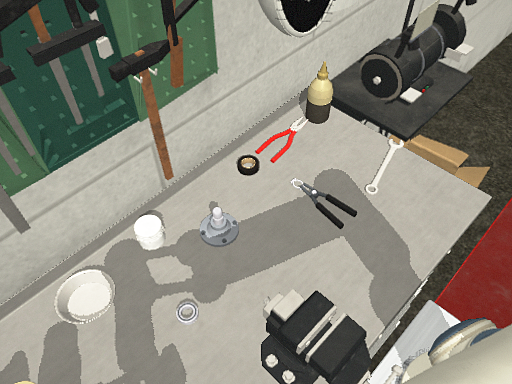

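Top view (768×576 view): bearing at (233,268), hub at (340,258) with its stub top at (338,245), and the pliers pivot at (431,345). The ring is at (441,321) and the handle ends at (397,390) and (421,400). The piston at (300,190), the roll and the red pliers are all clear. Next I'll turn these pixels into positions.

```bash
python3 - <<'E'
from h import *
for n in("top","scene"):
    z=dict(np.load(n+".npz"));W=cloud(z);f=z["frame"]
    pts={"top":dict(bear=(155,179),hub=(227,170),pl=(284,240),piston=(200,127),vise=(155,255)),
         "scene":dict(bear=(187,312),hub=(218,228),pl=(323,202),piston=(149,232),vise=(315,330))}[n]
    for k,(u,v) in pts.items():
        r={"bear":22,"hub":30,"pl":50,"piston":20,"vise":50}[k]
        w=W[max(v-r,0):v+r,u-r:u+r].reshape(-1,3)
        c=f[max(v-r,0):v+r,u-r:u+r].reshape(-1,3)
        w0=W[v,u]
        if k=="hub":
            m=(w[:,2]>.079)&(w[:,2]<.095); s=w[m]
            m2=(w[:,2]>.034)&(w[:,2]<.046)
            print(n,"shoulder",w[m2].mean(0).round(4),m2.sum())
        elif k=="bear": s=w[(w[:,2]>.011)&(w[:,2]<.021)]
        elif k=="pl":
            m=(w[:,2]>.008)&(w[:,2]<.024)&(np.linalg.norm(w[:,:2]-w0[:2],axis=1)<.14); s=w[m]
            C,S,V=cv2.PCACompute2(s[:,:2].astype(np.float32),None); print("pca",C,S[0],np.sqrt(V.T),"pivotpix",w0)
        else: s=w[w[:,2]>.03]
        print(n,k,len(s),s.mean(0).round(4),s.min(0).round(3),s.max(0).round(3),(0.5*(s.min(0)+s.max(0))).round(4))
    for p in ([(294,214),(265,260),(281,267),(287,230)] if n=="top" else [(297,183)]): print(p,W[p[1],p[0]].round(4))
    bench=W[...,2][(abs(W[...,2])<.01)];print("bench",np.median(bench))
E
```

```text
top bear 115 [0.5009 0.2323 0.0162] [0.478 0.209 0.011] [0.524 0.254 0.021] [0.5011 0.2315 0.016 ]
top shoulder [0.604  0.0362 0.0407] 62
top hub 45 [0.6089 0.0389 0.0844] [0.598 0.028 0.079] [0.621 0.05  0.09 ] [0.6095 0.0393 0.0846]
pca [[ 0.4678564  -0.20824903]] [0.96242446 0.27154943] [[0.04692942 0.03446194]] pivotpix [ 0.48195639 -0.21041638 -0.00077545]
top pl 440 [ 0.4679 -0.2082  0.0148] [ 0.362 -0.334  0.008] [ 0.601 -0.081  0.023] [ 0.4815 -0.2074  0.0156]
top piston 400 [0.7113 0.1644 0.0548] [0.674 0.132 0.03 ] [0.799 0.204 0.067] [0.7365 0.1682 0.0485]
top vise 2868 [0.2479 0.116  0.1341] [0.113 0.055 0.03 ] [0.382 0.193 0.164] [0.2475 0.1243 0.0972]
(294, 214) [ 0.5683 -0.2091  0.0024]
(265, 260) [ 0.4029 -0.1803  0.004 ]
(281, 267) [ 0.4007 -0.2319  0.0131]
(287, 230) [ 0.5094 -0.2073  0.0208]
bench 0.0006992986944949209
scene bear 259 [0.4983 0.2343 0.0156] [0.476 0.211 0.011] [0.522 0.256 0.02 ] [0.499  0.2336 0.0156]
scene shoulder [0.6032 0.0429 0.04  ] 116
scene hub 68 [0.6079 0.0393 0.0837] [0.597 0.028 0.079] [0.62  0.05  0.089] [0.6087 0.039  0.0843]
pca [[ 0.46191117 -0.20501648]] [0.99471927 0.10263362] [[0.04350451 0.02837685]] pivotpix [ 0.4799438  -0.20666613  0.00117487]
scene pl 590 [ 0.4619 -0.205   0.0147] [ 0.394 -0.332  0.008] [ 0.582 -0.167  0.023] [ 0.4883 -0.2497  0.0153]
scene piston 718 [0.7035 0.1696 0.055 ] [0.675 0.134 0.03 ] [0.78  0.2   0.066] [0.7274 0.1667 0.048 ]
scene vise 6317 [0.2528 0.1279 0.1388] [0.15  0.068 0.03 ] [0.382 0.174 0.162] [0.2658 0.1209 0.096 ]
(297, 183) [ 0.5711 -0.2113 -0.0022]
bench 0.0007374875734604824
```

Both cameras agree: bearing (0.500,0.233), stub (0.609,0.039), and pliers nearly along +x with the ring at about (0.570,-0.210). Sizes and heights match the description. I'll move above the bearing and take a look with the wrist camera.

```bash
python3 - <<'E'
from h import *
Q=[0,0,1,0]
for p in [(.5,.233,.01),(.609,.039,.05),(.609,.039,.15),(.455,-.207,.0095),(.494,.039,.058),(.494,.039,.1)]:
    print(p,np.round(inverse_kinematics(p,Q),2))
move_to([.5,.233,.16],Q)
im=get_image("wrist");np.savez("w1.npz",**{k:np.array(v) for k,v in im.items()})
cv2.imwrite("pics/3.png",im["frame"]);s=state();print(s["time"],s["ee_pos"],s["ee_rot"])
print(np.linalg.inv(np.array(im["view"])).round(3))
W=cloud(im);m=(W[...,2]>.012)&(W[...,2]<.020)&(np.linalg.norm(W[...,:2]-[.5,.233],axis=-1)<.035)
xy=W[m][:,:2]
print(len(xy),xy.min(0),xy.max(0),(xy.min(0)+xy.max(0))/2,cv2.minEnclosingCircle(xy.astype(np.float32)),W[m][:,2].mean())
E
```

```text
(0.5, 0.233, 0.01) [ 0.37  0.03  1.69 -0.    1.42 -1.2 ]
(0.609, 0.039, 0.05) [ 0.01  0.16  1.48 -0.    1.5  -1.56]
(0.609, 0.039, 0.15) [ 0.01  0.12  1.35 -0.    1.68 -1.56]
(0.455, -0.207, 0.0095) [-0.5  -0.11  1.82 -0.    1.43 -2.07]
(0.494, 0.039, 0.058) [ 0.01 -0.16  1.78 -0.    1.52 -1.56]
(0.494, 0.039, 0.1) [ 0.01 -0.18  1.72 -0.    1.6  -1.56]
1.8833 [0.49975563 0.23389059 0.16025886] [ 1.46337113e-04 -5.80425488e-04  9.99999802e-01  1.92420620e-04]
[[ 0.001 -0.967 -0.255  0.431]
 [ 1.     0.001 -0.001  0.234]
 [ 0.001 -0.255  0.967  0.313]
 [ 0.     0.     0.     1.   ]]
1219 [0.47863214 0.21101604] [0.52348086 0.25575343] [0.5010565  0.23338474] ((0.5013681054115295, 0.23297694325447083), 0.023058366030454636) 0.014789664350777392
```

View pics/3.png

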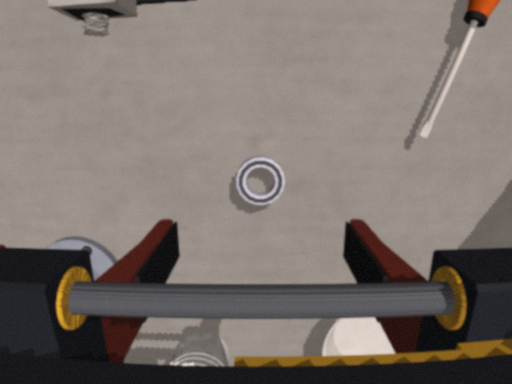

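The wrist view shows the bearing at (260,181), which gives a centre of (0.5012,0.2331) and a radius of 23 mm, as specified. I'll measure the stub with the same camera geometry so the calibration bias cancels, then pick up the bearing.

```bash
python3 - <<'E'
from h import *
Q=[0,0,1,0]
move_to([.609,.039,.228],Q)
im=get_image("wrist");W=cloud(im);np.savez("w2.npz",**{k:np.array(v) for k,v in im.items()})
r=np.linalg.norm(W[...,:2]-[.609,.039],axis=-1)
for lo,hi,R in((.0815,.087,.02),(.037,.043,.025)):
    xy=W[(W[...,2]>lo)&(W[...,2]<hi)&(r<R)]; print(len(xy),xy[:,2].mean(),(xy.min(0)+xy.max(0))/2,cv2.minEnclosingCircle(xy[:,:2].astype(np.float32)))
print(state()["ee_pos"])
b=[.5012,.2331]
move_to([*b,.08],Q); move_l([*b,.0095],.1); print(state()["ee_pos"],state()["ft_force"])
close(); s=state(); print(s["finger_gap"],s["finger_force"],s["ee_pos"])
move_l([*b,.16],.15); s=state();print(s["time"],s["finger_gap"],s["finger_force"],s["ee_pos"],s["ft_force"])
im=get_image("wrist");cv2.imwrite("pics/4.png",im["frame"]);np.savez("w3.npz",**{k:np.array(v) for k,v in im.items()})
E
```

```text
337 0.08287154479229542 [0.61091286 0.03809071 0.08317905] ((0.611092746257782, 0.03809889405965805), 0.01060361135751009)
467 0.038983815081506994 [0.60850474 0.03878924 0.03998435] ((0.6109468936920166, 0.03829636797308922), 0.019576197490096092)
[0.60846308 0.04063456 0.22741117]
[0.50139317 0.2329748  0.00937509] [ 0.39666196  0.67284533 -0.64577306]
0.04545792646733495 30.000237934291363 [0.50121633 0.23312525 0.00953248]
6.65 0.04538574876562787 29.999672239646316 [0.50070027 0.2329166  0.15861414] [ 0.48648108  0.82657842 -1.70829663]
```

View pics/4.png

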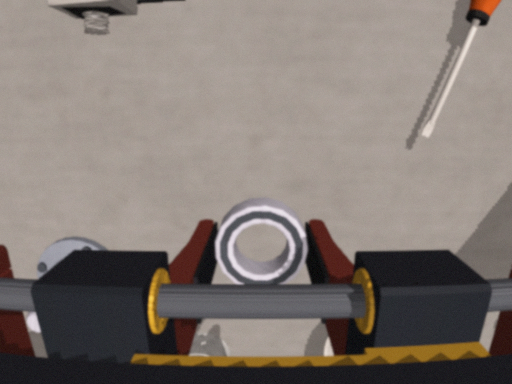

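The bearing is gripped level at (260,242), with a gap of 45.4 mm. I'll check its offset in the hand, then go above the stub.

```bash
python3 - <<'E'
from h import *
Q=[0,0,1,0]
hold(.2)
def bear(im,c,z):
    W=cloud(im);r=np.linalg.norm(W[...,:2]-c,axis=-1)
    m=(abs(W[...,2]-z)<.004)&(r<.027);m[:, :225]&=False
    m=(abs(W[...,2]-z)<.004)&(r<.027)
    f=im["frame"].astype(int);m&=~((f[...,2]-f[...,0])>15)
    p=W[m];return len(p),p[:,2].mean(),(p.min(0)+p.max(0))/2,cv2.minEnclosingCircle(p[:,:2].astype(np.float32)),p.min(0),p.max(0)
im=get_image("wrist");e=state()["ee_pos"];print(e,bear(im,e[:2],e[2]+.0065))
move_to([.6111,.0382,.19],Q);hold(.3)
s=state();print(s["time"],s["ee_pos"],s["ee_rot"],s["ft_force"])
im=get_image("wrist");e=s["ee_pos"];print(bear(im,e[:2],e[2]+.0065))
t=get_image("top");a=t["frame"][120:220,170:290];cv2.imwrite("pics/5.png",np.vstack([cv2.resize(im["frame"][160:340,130:390],(720,498))[:400],]))
E
```

```text
[0.5009819  0.23302912 0.15935301] (4148, np.float64(0.1644648123547279), array([0.49880843, 0.23346256, 0.16585123]), ((0.49988022446632385, 0.2334080934524536), 0.0254068523645401), array([0.47795346, 0.20944272, 0.16185967]), array([0.5196634 , 0.25748239, 0.16984278]))
8.15 [0.61079459 0.03943317 0.19007249] [ 2.80543793e-05 -9.05946380e-04  9.99999587e-01  6.38960125e-05] [-1.14773454  0.57796304 -0.49394581]
(4163, np.float64(0.19533938015575666), array([0.60856889, 0.03990484, 0.19656562]), ((0.6101436614990234, 0.03984168916940689), 0.025511542335152626), array([0.58769223, 0.01596359, 0.19257344]), array([0.62944555, 0.06384608, 0.2005578 ]))
```

```bash
cat >> h.py <<'E'
def goto(p,sp=.08,tol=.0004,n=3):
    """line to p, then trim the standing error"""
    p=np.array(p,float);c=p.copy()
    for _ in range(n):
        move_l(c,sp);hold(.1);e=p-state()["ee_pos"]
        if np.linalg.norm(e[:2])<tol:break
        c=c+e;sp=.03
    return c
E
python3 - <<'E'
from h import *
c=goto([.6110,.0382,.101]);s=state();f0=s["ft_force"];print(c,s["ee_pos"],f0)
for z in [.094,.09,.086,.082,.076,.07,.064,.058,.053,.0505,.0495]:
    move_l([c[0],c[1],z],.04);hold(.05);s=state();f=s["ft_force"]-f0
    print(z,s["ee_pos"].round(4),f.round(1),round(s["time"],1))
    if np.linalg.norm(f)>12:break
E
```

```text
[0.611  0.0382 0.101 ] [0.61139434 0.03820531 0.10186974] [ 0.11419547  1.06793551 -1.40477195]
0.094 [0.6108 0.0382 0.0936] [-0.2 -1.2  1.3] 10.0
0.09 [0.6109 0.0382 0.0898] [-0.6  0.1  0.7] 10.3
0.086 [0.6109 0.0382 0.0858] [-0.9 -1.   2. ] 10.6
0.082 [0.6109 0.0382 0.0817] [-0.4 -1.4  2. ] 10.9
0.076 [0.6108 0.0382 0.0757] [ 0.1 -1.6  0.2] 11.2
0.07 [0.6109 0.0382 0.0697] [-0.1 -0.3  1.2] 11.6
0.064 [0.6109 0.0382 0.0638] [-0.8 -0.6  0.4] 11.9
0.058 [0.6108 0.0382 0.0577] [-0.3 -1.   1.1] 12.3
0.053 [0.6109 0.0382 0.0527] [ 0.5 -1.4  0.5] 12.6
0.0505 [0.611  0.0382 0.0504] [-0.2 -0.8 -0.5] 12.9
0.0495 [0.611  0.0382 0.0495] [ 0.6 -1.2 -0.2] 13.2
```

No contact force all the way down. I'll release, back off, and check with a picture, then go to view the pliers using the flipped orientation so the camera is on the ring side.

```bash
python3 - <<'E'
from h import *
gripper_open();e=[.611,.0382]
move_l([*e,.2],.2);hold(.1);print(state()["time"])
im=get_image("wrist");W=cloud(im);cv2.imwrite("pics/5.png",cv2.resize(im["frame"][100:300,160:360],(500,500)))
r=np.linalg.norm(W[...,:2]-e,axis=-1)
for lo,hi,R in((.0815,.087,.02),(.0525,.060,.03)):
    p=W[(W[...,2]>lo)&(W[...,2]<hi)&(r<R)&(r>(.012 if lo<.06 else 0))]
    print(len(p),p.mean(0),(p.min(0)+p.max(0))/2,cv2.minEnclosingCircle(p[:,:2].astype(np.float32)))
    if lo<.06: print(np.linalg.lstsq(np.c_[p[:,:2]-e,np.ones(len(p))],p[:,2],rcond=None)[0])
Q=[0,1,0,0]
move_to([.455,-.207,.17],Q);hold(.2);s=state();print(s["time"],s["ee_pos"])
im=get_image("wrist");cv2.imwrite("pics/6.png",im["frame"]);np.savez("w4.npz",**{k:np.array(v) for k,v in im.items()})
E
```

```text
15.025
422 [0.61056835 0.03851062 0.08283384] [0.61059916 0.0382855  0.0831723 ] ((0.6107012629508972, 0.03884943202137947), 0.01045591477304697)
1061 [0.60812272 0.03831709 0.05485686] [0.61099932 0.03831117 0.05524369] ((0.6109510660171509, 0.038241907954216), 0.022972987964749336)
[ 0.00439998 -0.00072787  0.05486961]
17.525 [ 0.45514216 -0.20684084  0.1700117 ]
```

View pics/5.png

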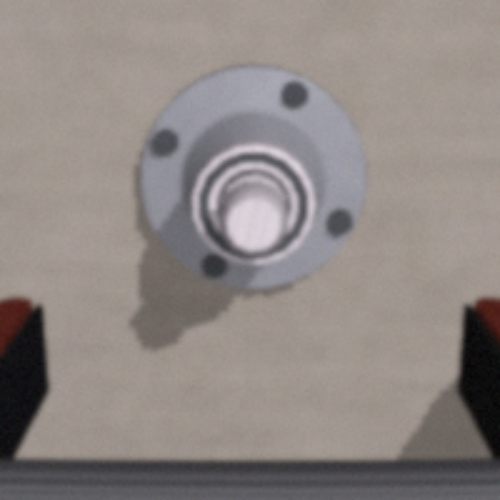

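View pics/6.png

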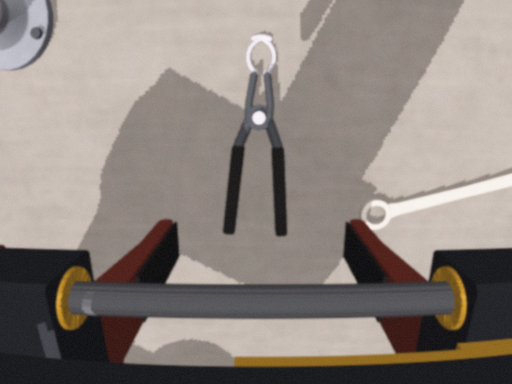

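The bearing is flat on the shoulder, centred within about 0.3 mm of the stub, with its top at 55 mm. The pliers show the ring at (261,57), the pivot at (260,117), and handles from (238,148)/(278,148) to (230,233)/(281,235). Now I'll compute their axis.

```bash
python3 - <<'E'
from h import *
z=dict(np.load("w4.npz"));W=cloud(z)
f=z["frame"].astype(int)
L=[];
for u,v in [(261,57),(260,117),(238,150),(278,150),(230,230),(281,232)]: print((u,v),W[v,u].round(4))
# black handles: per-row middle
m=(f.max(-1)<60);P=[]
for v in range(152,230,4):
    us=np.where(m[v,215:300])[0]+215
    a=W[v,us.min()],W[v,us.max()]
    # use the ray at handle height approx: median depth of handle pixels
    l=us[us<us.mean()];r=us[us>us.mean()];A=np.median(W[v,l],0);B=np.median(W[v,r],0);P.append([*(A+B)[:2]/2,B[1]-A[1],A[2],B[2]])
P=np.array(P);print(P[::4].round(4));k=np.polyfit(P[:,0],P[:,1],1);print("yaw",k,np.polyval(k,[.39,.455,.515,.57]))
E
```

```text
(261, 57) [ 0.5674 -0.2064 -0.0009]
(260, 117) [ 0.5131 -0.2054  0.0186]
(238, 150) [ 0.4827 -0.1849  0.0148]
(278, 150) [ 0.4826 -0.2222  0.0145]
(230, 230) [ 0.4035 -0.1755  0.0156]
(281, 232) [ 0.4016 -0.226   0.0163]
[[ 0.4808 -0.203  -0.0373  0.0148  0.0144]
 [ 0.4656 -0.202  -0.0406  0.0145  0.0145]
 [ 0.45   -0.2019 -0.0429  0.0146  0.0146]
 [ 0.4341 -0.2009 -0.0455  0.0144  0.0148]
 [ 0.4178 -0.2004 -0.049   0.0148  0.0148]]
yaw [-0.03980196 -0.18374825] [-0.19927101 -0.20185814 -0.20424625 -0.20643536]
```

```bash
python3 - <<'E'
from h import *
y=-.036;Q=[0,np.cos(y/2),np.sin(y/2),0]
p=[.453,-.2023]
move_to([*p,.06],Q);c=goto([*p,.03]);move_l([*c[:2],.0095],.06);hold(.1)
s=state();print(s["ee_pos"],s["ft_force"])
close();hold(.2);s=state();print(s["time"],s["finger_gap"],s["finger_force"],s["ee_pos"],s["ft_force"])
move_l([*c[:2],.13],.12);hold(.3);s=state();print(s["time"],s["finger_gap"],s["finger_force"],s["ee_pos"],s["ee_rot"])
im=get_image("wrist");cv2.imwrite("pics/7.png",im["frame"]);np.savez("w5.npz",**{k:np.array(v) for k,v in im.items()})
W=cloud(im);m=(W[...,2]>.10)&(W[...,0]>.475)&(W[...,0]<.62)&(abs(W[...,1]+.204)<.04)
w=W[m]
for a in np.arange(.475,.62,.01):
    q=w[(w[:,0]>=a)&(w[:,0]<a+.01)]
    if len(q):print(a.round(3),len(q),np.median(q,0).round(4),q.min(0)[1].round(4),q.max(0)[1].round(4))
E
```

```text
[ 0.45274035 -0.20215471  0.00896062] [0.02521599 0.9020501  0.48157749]
20.275 0.04227456704255403 30.00167727470398 [ 0.45298749 -0.20233996  0.00956895] [-1.37252847  0.07682733  0.2763309 ]
21.7333 0.04244893865824523 29.99220907688141 [ 0.45282082 -0.2021995   0.12951994] [-1.98455921e-04  9.99837783e-01 -1.80062298e-02 -3.79377191e-04]
0.475 24256 [ 0.4783 -0.204   0.2243] -0.244 -0.164
0.485 7833 [ 0.4867 -0.1807  0.2166] -0.244 -0.164
0.495 1035 [ 0.5003 -0.2036  0.132 ] -0.2211 -0.1846
0.505 1354 [ 0.5098 -0.2036  0.1336] -0.2184 -0.188
0.515 1394 [ 0.5201 -0.2044  0.1336] -0.2186 -0.1906
0.525 810 [ 0.5296 -0.204   0.1321] -0.2188 -0.1902
0.535 768 [ 0.54   -0.1986  0.132 ] -0.2189 -0.1911
0.545 779 [ 0.5498 -0.1992  0.1321] -0.2189 -0.1917
0.555 431 [ 0.5602 -0.2145  0.123 ] -0.2248 -0.1879
0.565 149 [ 0.5668 -0.1907  0.1227] -0.2254 -0.1871
```

View pics/7.png

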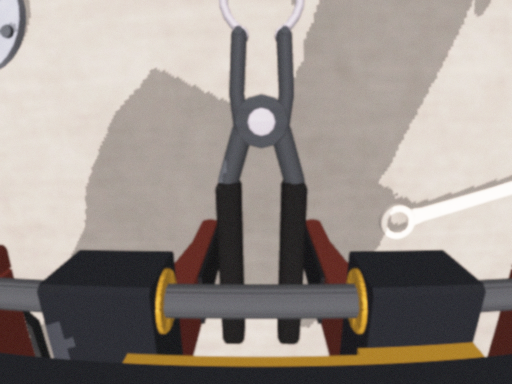

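The pliers are held squeezed and level (jaws at 132 mm from x=0.50 to 0.55). The pivot is at (261,121) and the ring front is cut off by the image top. I'll get the ring centre from the pivot plus 55 mm and the ring's sides, then carry the pliers above the stub and check with the outer cameras.

```bash
python3 - <<'E'
from h import *
z=dict(np.load("w5.npz"));W=cloud(z)
f=z["frame"].astype(int)
reg=np.zeros(f.shape[:2],bool);reg[103:142,242:282]=1
m=reg&(f.min(-1)>150)
piv=W[m];print("pivot",len(piv),piv.mean(0))
jaws=W[(abs(W[...,2]-.132)<.003)&(W[...,0]>.535)&(W[...,0]<.555)&(abs(W[...,1]+.204)<.03)]
print("jaws mid y at .545",(jaws[:,1].min()+jaws[:,1].max())/2)
y=-.036;pv=piv.mean(0)[:2];ring=pv+.055*np.array([np.cos(y),np.sin(y)])
e=np.array([.45282,-.2022]);off=ring-e;print("ring",ring,"off",off)
np.save("off.npy",off)
Q=[0,np.cos(y/2),np.sin(y/2),0]
t=np.array([.6109,.0382])-off;print(t)
move_l([*t,.14],.15,Q);hold(.3);c=goto([*t,.11],.06)
s=state();print(c,s["time"],s["ee_pos"],s["finger_gap"],s["ft_force"],s["joint_pos"])
S=get_image("scene");T=get_image("top");w=get_image("wrist")
for n,i in(("s",S),("t",T),("w",w)):np.savez("v"+n+".npz",**{k:np.array(v) for k,v in i.items()})
a=cv2.resize(S["frame"][170:250,170:290],(600,400),interpolation=2)[:, :400]
b=cv2.resize(T["frame"][110:210,180:280],(400,400),interpolation=2)
cv2.imwrite("pics/8.png",np.hstack([a,b]))
E
```

```text
pivot 589 [nan nan nan]
jaws mid y at .545 -0.20498011271535677
ring [nan nan] off [nan nan]
[nan nan]Traceback (most recent call last):
  File "<stdin>", line 14, in <module>
ValueError: expected 3 finite numbers
```

```bash
python3 - <<'E'
from h import *
z=dict(np.load("w5.npz"));W=cloud(z)
f=z["frame"].astype(int)
reg=np.zeros(f.shape[:2],bool);reg[103:142,242:282]=1
m=reg&(f.min(-1)>150)&np.isfinite(W[...,2])&(W[...,2]>.12)
piv=W[m];print("pivot",len(piv),piv.mean(0))
y=-.036;pv=piv.mean(0)[:2];ring=pv+.055*np.array([np.cos(y),np.sin(y)])
e=np.array([.45282,-.2022]);off=ring-e;print("ring",ring,"off",off)
assert np.linalg.norm(off-[.115,-.004])<.006
np.save("off.npy",off)
Q=[0,np.cos(y/2),np.sin(y/2),0]
t=np.array([.6109,.0382])-off;print(t)
move_l([*t,.14],.15,Q);hold(.3);c=goto([*t,.11],.06)
s=state();print(c,s["time"],s["ee_pos"],s["finger_gap"],s["ft_force"],s["joint_pos"])
S=get_image("scene");T=get_image("top");w=get_image("wrist")
for n,i in(("s",S),("t",T),("w",w)):np.savez("v"+n+".npz",**{k:np.array(v) for k,v in i.items()})
a=cv2.resize(S["frame"][170:250,170:290],(600,400),interpolation=2)[:, :400]
b=cv2.resize(T["frame"][110:210,180:280],(400,400),interpolation=2)
cv2.imwrite("pics/8.png",np.hstack([a,b]))
E
```

```text
pivot 585 [ 0.51512103 -0.20404631  0.13758823]
ring [ 0.5700854  -0.20602589] off [ 0.1172654  -0.00382589]
[0.4936346  0.04202589]
[0.4936346  0.04202589 0.11      ] 24.6333 [0.49389526 0.04202702 0.11048949] 0.04193106903411963 [-0.09648571  0.08874344 -1.1554964 ] [ 1.62627895e-02 -1.83688713e-01  1.70952122e+00 -3.01958350e-05
  1.61493833e+00  1.62305184e+00]
```

View pics/8.png

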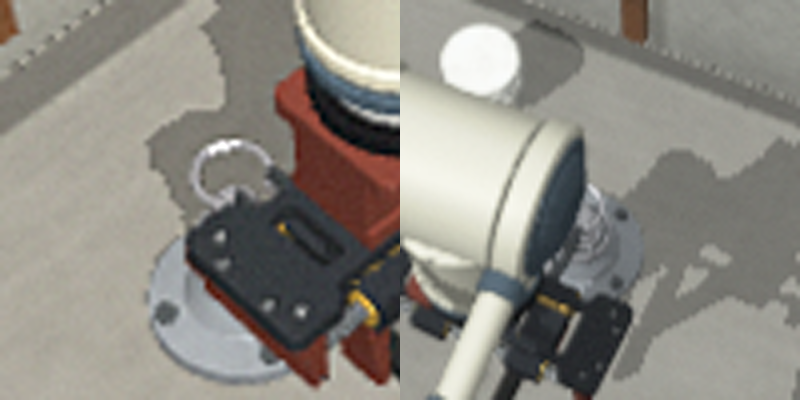

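In the left half (scene camera) the ring is at crop (232,170), i.e. full-image (216,204), in front of the hub. The top view is mostly blocked by the arm. I'll fit the ring in the scene cloud and compare it with the stub as the same camera saw it.

```bash
python3 - <<'E'
from h import *
for n in("scene","top"):
    z=dict(np.load("v"+n[0]+".npz"));W=cloud(z);z0=dict(np.load(n+".npz"));W0=cloud(z0)
    c=np.array([.609,.039])
    m=(W[...,2]>.096)&(W[...,2]<.112)&(np.linalg.norm(W[...,:2]-c,axis=-1)<.03)
    p=W[m];p0=W0[(W0[...,2]>.0815)&(W0[...,2]<.087)&(np.linalg.norm(W0[...,:2]-c,axis=-1)<.02)]
    print(n,len(p),"stub",p0.mean(0),cv2.minEnclosingCircle(p0[:,:2].astype(np.float32)))
    if len(p)>8:
        print(" z",np.median(p[:,2]),p.min(0),p.max(0))
        from scipy.optimize import least_squares
        q=p[p[:,0]>.600]
        for s in (p,q):
            r=least_squares(lambda v:np.hypot(*(s[:,:2]-v[:2]).T)-v[2],[*c,.017],loss="soft_l1",f_scale=.001);print(" fit",r.x,len(s),r.cost)
    # ring-plane projection of the bright ring pixels (no depth): list of pixels
    if n=="scene":
        f=z["frame"][190:225,205:232];d0=W[190:225,205:232]
        K=z["camera_matrix"];V=np.linalg.inv(z["view"])
        g=cv2.cvtColor(f,cv2.COLOR_BGR2GRAY).astype(int)
        vs,us=np.where(g>165);pt=np.c_[us+205,vs+190].astype(float).reshape(-1,1,2)
        nn=cv2.undistortPoints(pt,K,np.array([float(z["k1"]),0,0,0,0])).reshape(-1,2)
        D=np.c_[nn[:,0],-nn[:,1],-np.ones(len(nn))]@V[:3,:3].T;o=V[:3,3]
        X=o+D*((.1036-o[2])/D[:,2])[:,None]
        print("bright",len(X),X.min(0),X.max(0))
        X=X[np.hypot(*(X[:,:2]-c).T)<.025]
        r=least_squares(lambda v:np.hypot(*(X[:,:2]-v[:2]).T)-v[2],[*c,.017],loss="soft_l1",f_scale=.001);print(" fit",r.x,len(X),r.cost)
E
```

```text
scene 66 stub [0.60866137 0.0388463  0.08409339] ((0.6087841987609863, 0.03924986347556114), 0.01247305516153574)
 z 0.10578896840353785 [0.58894991 0.01723165 0.10090206] [0.6284426  0.05654924 0.11131458]
 fit [0.60883252 0.03768838 0.01746027] 66 3.8618727905852423e-05
 fit [0.60911059 0.03776858 0.01731406] 57 2.7731772583491783e-05
bright 68 [0.58687532 0.01171822 0.1036    ] [0.65982442 0.09080943 0.1036    ]
 fit [0.6123625  0.03583473 0.01638021] 33 2.4496781942786427e-05
top 27 stub [0.60842951 0.03811772 0.08422424] ((0.6096154451370239, 0.03902995213866234), 0.011661574244499207)
 z 0.1064858070304231 [0.58186929 0.02001953 0.10346025] [0.63011056 0.04083211 0.11147987]
 fit [0.60788118 0.04289784 0.02157628] 27 3.2417392985160884e-05
 fit [0.61095121 0.0376129  0.01651195] 20 1.3237353449782143e-05
```

The ring is centred within about 1.3 mm of the stub (scene: +0.3, −1.3 mm). I'll apply a small correction and lower it with force monitoring to TCP z = 0.0699.

```bash
python3 - <<'E'
from h import *
c=goto([.4934,.0429,.104],.04);hold(.1);f0=np.mean([(hold(.03),state()["ft_force"])[1] for _ in range(4)],0);print(c,state()["ee_pos"])
for z in [.098,.094,.090,.086,.082,.078,.074,.0715,.0699]:
    move_l([c[0],c[1],z],.03);hold(.05);s=state();f=s["ft_force"]-f0
    print(z,s["ee_pos"].round(4),f.round(1),round(s["time"],1))
    if np.linalg.norm(f)>8: print("stop");break
hold(.3);s=state();print(s["ee_pos"],s["finger_gap"],s["finger_force"],s["ft_force"]-f0)
S=get_image("scene");w=get_image("wrist");W=cloud(w)
p=W[(W[...,2]>.06)&(W[...,2]<.085)&(W[...,0]>.535)&(W[...,0]<.6)&(abs(W[...,1]-.039)<.04)]
for a in np.arange(.535,.6,.01):
    q=p[(p[:,0]>=a)&(p[:,0]<a+.01)]
    if len(q):print(a.round(3),len(q),np.median(q,0).round(4),q[:,1].min().round(4),q[:,1].max().round(4))
a=cv2.resize(S["frame"][185:245,185:245],(400,400),interpolation=2)
b=cv2.resize(w["frame"][0:130,180:340],(400,325));b=np.vstack([b,np.zeros((75,400,3),np.uint8)])
cv2.imwrite("pics/9.png",np.hstack([a,b]))
E
```

```text
[0.4934 0.0429 0.104 ] [0.49347557 0.04290607 0.10413673]
0.098 [0.4933 0.0429 0.0978] [-0.4  0.3  0.7] 25.8
0.094 [0.4933 0.0429 0.0939] [0.7 0.2 0.3] 26.1
0.09 [0.4933 0.0429 0.0898] [ 0.3 -0.2 -1. ] 26.5
0.086 [0.4933 0.0429 0.0858] [-0.1 -0.3 -0. ] 26.8
0.082 [0.4933 0.0429 0.0818] [-0.7  0.5  0.1] 27.1
0.078 [0.4933 0.0429 0.0778] [ 0.9 -0.   0.2] 27.5
0.074 [0.4933 0.0429 0.0738] [-0.1  0.  -0.1] 27.8
0.0715 [0.4933 0.0429 0.0714] [-0.4 -0.  -0.3] 28.1
0.0699 [0.4934 0.0429 0.0698] [ 0.  -0.1  0.2] 28.4
[0.49344091 0.04289913 0.06994467] 0.042505190895804706 29.992201924324036 [ 0.36791974 -0.13729622 -0.14287269]
0.535 990 [0.5403 0.0424 0.0725] 0.024 0.0607
0.545 1361 [0.5498 0.0413 0.074 ] 0.0262 0.0571
0.555 1389 [0.5601 0.0409 0.0742] 0.027 0.0547
0.565 855 [0.5694 0.0411 0.0727] 0.0263 0.055
0.575 769 [0.58   0.0466 0.0725] 0.0261 0.0541
0.585 802 [0.59   0.0456 0.0725] 0.0263 0.0535
0.595 406 [0.5992 0.0386 0.0681] 0.0232 0.0548
```

View pics/9.png

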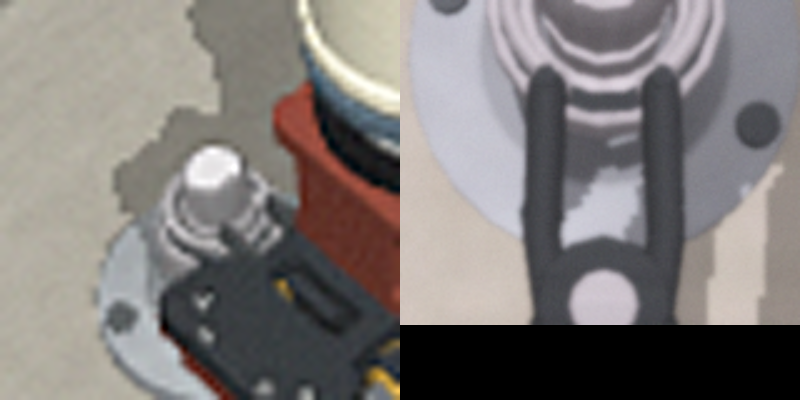

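The left half shows the stub standing through the ring at (215,190). The right half shows the jaws centred on the stub, level at 72.5 mm, with no contact force. Handing in.

```bash
python3 -c "
from bench import *
print(job_done())"
```

```text
the job is handed in; nothing more can be done
None
```

The job is handed in, with no verdict returned: the bearing sits flat on the shoulder, released, and the squeezed pliers hold the spread ring around the stub at groove height with no measurable contact force, about 29 s into the 51 s limit.

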